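# Open the shielded sample safe with its lid lifter and hold it open

## Task

Open the heavy lid of the small grey shielded sample safe with the lever at its side and keep it open: with a fingertip, push the stop's upright black pin away from you until the stop is swung right out from under the lever, then press the lever's long end, at its black pad, all the way down until the bar rests on its rubber buffer. Keep pressing: the program finishes while holding the lever down with the lid up. Only push and press, lifting nothing: do not touch the lid by hand, leave the lever lying in its saddle and leave everything else where it stands.

Things in the scene. Friction and masses are not known exactly. Their poses are not given: they have to be found in the camera images.
- safe: Grey thick-walled steel box, 140 x 140 x 93 mm, fixed on a 6 mm dark base plate. Origin on the bench below it; in its frame the box spans x -60..80, y -70..70 mm. x points from its front (robot side, where the lever's long end sticks out) to its back, y left, z up. A tongue of the plate runs forward under the lever to x = -261 mm, y -164..-72 mm. The stop's 16 mm post is at (-120, -136) mm.
- lid: The safe's heavy grey hinged lid, 150 x 150 x 15 mm, about 1.4 kg. Origin on its hinge line at the back of the box, (86, 0, 103) mm in the frame of safe; axes parallel to the safe's when shut, top face then at z = 111 mm. The lever's tail raises it by a steel roller on its right side; it falls shut when the lever is let go. Lever fully down: tilted by about 0.62 rad.
- stop (a joint): Swing stop: dark steel arm on an upright axis, stays where it is left. Near 0 (starts -0.2..0.25) its nose points to the safe's +y and lies under the lever's bar, which then can sink only a few mm. Grows as the pin at its other end is pushed to the safe's +x, away from the robot; above 0.95 rad the nose is clear of the bar; hard stop at 1.6 rad.
- stop_pin (a point): Middle of the stop's upright black pin, 16 mm thick, 30 mm tall, z 113..143 mm, on the stop's tail 40 mm from its upright axis. At joint value q it is at (-120 + 40 sin q, -136 - 40 cos q) mm in the frame of safe. About 1 to 2 N moves it.
- lever: Loose straight steel bar 325 x 10 x 16 mm along the right side of the safe. Origin on its 12 mm axle, which only lies in open notches of the saddle. At rest it slopes by 13 degrees, long end high, and this frame is parallel to the safe's; fully down it has turned by about 0.55 rad about y. Long arm 240 mm to the front of the axle, tail 85 mm to the back under the lid's roller.
- lever_pad (a point): Middle of the top face of the black rubber press pad, 52 x 38 mm, on the lever's long end, 213 mm from the axle; about 163 mm above the bench at rest, about 48 mm with the lever fully down, moving on an arc about the axle. Needs about 4 N at first and up to 10 N near the end, downwards; the lid's weight pushes it up again.
- lever_axle (a point): Middle of the lever's axle (origin of lever).
- saddle (a point): Where the axle's middle lies in the fixed saddle (two steel cheeks with open notches): (-29, -96, 101) mm in the frame of safe.
- vial_violet: Bystander: capped glass vial with violet content, 29 mm across, 57 mm tall, standing in front of the safe. Origin: middle of its underside.
- weight_500: Bystander: brass check weight, 23 mm across, 26 mm tall, in front of the safe. Origin: middle of its underside.
- petri_dish: Bystander: closed petri dish, 94 mm across, 17 mm tall, in front of the safe. Origin: middle of its underside.
- dropper_bottle: Bystander: brown bottle with black cap, 35 mm across, 76 mm tall. Origin: middle of its underside.
- mortar: Bystander: dark mortar bowl, 81 mm across, 30 mm tall. Origin: middle of its underside.
- marker: Bystander: black marker pen, 135 mm long, lying. Origin: middle of its underside.
- notebook: Bystander: dark blue notebook, 210 x 148 x 13 mm. Origin: middle of its underside.
- buffer (a point): Middle of the top of the rubber buffer, 20 mm across, 31 mm above the bench, on which the bar comes to rest when the lever is fully down.

How it is judged (in metres and radians):
On the way, in this order (a step that is already met when the one before it is completed fails the run):
1. the stop is swung clear of the lever, which lies at rest (value of joint stop above 1 rad and angle between lid's own z axis and vertical below 0.15 rad), for 0.1 s.
2. the lid is raised by the lever pressed down by the fingers (angle between lid's own z axis and vertical above 0.5 rad and contact force between the fingers and lever above 1.5 N), for 0.2 s.
At the end, for the whole second after the job is handed in: The stop is swung clear (more than 1.0 rad), the lever still lies in its saddle (axle within 8 mm of its place), the fingers press on the lever with more than 1.5 N, and the lid stands still, raised by more than 0.5 rad (of about 0.62 with the lever fully down) (all of step 2 and angular speed of lid below 0.1 rad/s and distance between lever_axle and saddle below 0.008 m and value of joint stop above 1 rad); the arm keeps its last pose, push and grip.
It fails at once if the lid is touched by the robot instead of being raised by the lever (contact force between any of the fingers, the arm and lid above 1 N).
It fails at once if the lever is lifted or pushed out of its saddle (distance between lever_axle and saddle above 0.012 m).
It fails at once if a bystander is shifted by more than 15 mm, lifted or tipped over (distance of any of vial_violet, weight_500, petri_dish, dropper_bottle, mortar, marker, notebook from where it was at the start of the episode above 0.015 m or angle between any of vial_violet, dropper_bottle's own z axis and vertical above 0.5 rad).
It also fails if it takes over 45 s, if anything falls off the work surface, if the arm or the gripper's body presses on something with over 40 N, if the wrist force passes 120 N, or if a joint passes its speed limit or range.

## Robot

A 7-joint arm with a two-finger parallel gripper is mounted at the origin on a cart in front of the work surface, level with it; the furniture and walls round the work are solid. World frame = base frame: x ahead of the robot, y to its left, z up, the work surface at z = 0. Lengths are in m, angles in degrees, forces in N, time in s.
With the tool pointing down it reaches from about 0.4 to 0.85 m from the base axis. Payload 4.5 kg.
Tool frame: the origin (TCP) lies midway between the tips of the shut fingers; the grasp point (between the pads) lies 19 mm behind it; z points along the fingers, y is the line along which they close (so a half turn about z gives the same grasp; the last joint's range is limited). The gripper opens to 85 mm and grips with 20 to 120 N. Pads are 22 mm wide; open, the fingers measure 114 mm over their backs; the gripper's body (76 mm by 85 mm) begins 54 mm behind the grasp point. The pads swing forward as they close: fully open they stand 13 mm farther back than shut.
Start: joints at [77.452, 39.483, -11.15, 89.685, 9.013, 51.709, -12.324], TCP at [0.156, -0.605, 0.231] pointing down, gripper open.
Joint ranges: [-172.22, 172.22], [-26.19, 119.32], [-84.43, 86.54], [7.71, 146.69], [-57.33, 237.33], [2.42, 119.75], [-152.13, 152.13]. Speed limits (degrees/s): [147.25, 147.25, 180, 180, 180, 180, 180].

## Interface

Orientations are given as a 3x3 rotation matrix whose columns are the frame's x, y, z axes.
In Python, from rig import env gives the robot as it stands.
- The arm moves only by the tool apply_moves, never from a script. Its argument "steps" is a list of rows, each a list of 7 numbers: the shift along the world's x, y, z in cm, then the turn, a rotation vector about the world's x, y, z in degrees, then the finger opening in cm, from 0 to 8.54. A call has exactly 8 rows; each row shifts and turns the commanded pose from where the row before left it; what a row does not reach is not made up. A row lasts 1/12 s, in which the tool goes at most 41.7 mm and 7.16 degrees, less where a joint would pass 70% of its speed; a pose out of reach is approached as far as the arm can. A call with a gripper value outside its range is refused whole. The fingers move at their own pace and stop on an object; "grip_force" is the grip in N (left out, the last holds). Time passes only in rows, so rows that do not move let the fingers close, or fill a call up. It gives the time, the measured TCP pose, the force, the opening and the grip force at its end, in the units of the state.
- env.sense(): the state, without advancing time (a new reading comes with each control period).
- env.snapshot(name): name is "side" or "top" or "wrist"; returns the picture (400x640x3 uint8, blue, green, red); there is no depth.
- env.camera_model(name): a dict with "fx", "fy", "cx", "cy" (pixels), "R" (3x3) and "t" (3): a world point X has camera coordinates R X + t. Camera axes: x right, y down, z forward; pixel columns grow to the right and rows downward; lengths in m; the calibration is good to about 2 mm. A picture is of the moment at which its call begins: read the wrist's pose just before it. camera_model takes no time and is no camera call; for the wrist camera it gives the pose at the moment of the call.
- env.sign_off(): hands the job in; it is judged then, once.
The state is a dict: "time_s": time; "q": joint angles; "dq": joint speeds; "tau": joint torques, N m; "position": TCP position; "tool_rot": TCP orientation; "contact_force": force on the tool from outside, world axes, zero at the start; "wrist_torque": the same for the moment, N m; "grip_width": finger opening in m; "finger_force": force on a finger pad.
Only numpy, scipy, OpenCV 4.12 (cv2) and the standard library are available. Lean on these libraries where they do the work, as an engineer would, in place of code of your own. Each camera call takes 0.05 s, during which the arm holds its last target. There are 200 camera calls.

## Working session

There is one attempt and no reset: what is moved stays moved. The work goes in short steps, Python scripts to look and compute and a tool call to move; the robot and the scene stay as the last step left them, time stands still between calls to the robot, and variables do not carry over. Pictures are saved under pics/ and viewed, at most 10 in all, crops included, and the job is handed in when it is done.

Besides the shell and the picture viewer there is one more tool, called as a command line: name --pt "numbers of a row" for each row, then --argument value for the rest. apply_moves: Moves the arm, as the interface text tells. Its arguments: {"type":"object","properties":{"steps":{"type":"array"},"grip_force":{"type":"number"}},"required":["steps"]}

```bash
mkdir -p pics; python3 - <<'E'
from rig import env
import cv2
for n in("side","top"):
    cv2.imwrite(f"pics/{n}0.png",env.snapshot(n)); m=env.camera_model(n); print(n,m)
s=env.sense();print(s["time_s"],s["position"],s["tool_rot"],s["grip_width"])
E
```

```text
side {'fx': 503.2113512652674, 'fy': 503.2113512652674, 'cx': 317.0632780677677, 'cy': 193.29783959451174, 'R': array([[-0.84390376, -0.5361358 , -0.01961755],
       [-0.27724898,  0.46712483, -0.83959955],
       [ 0.45930322, -0.70310227, -0.5428515 ]]), 't': array([0.53431614, 0.23748008, 1.39272593])}
top {'fx': 505.03157659144136, 'fy': 505.03157659144136, 'cx': 310.51506551323246, 'cy': 200.16154350403912, 'R': array([[-0.01308968, -0.99970032, -0.02068625],
       [-0.9961284 ,  0.0148359 , -0.08664931],
       [ 0.08693024,  0.01947195, -0.99602408]]), 't': array([0.07970502, 0.61961894, 1.74174125])}
0.1 [ 0.15611402 -0.60458886  0.23053101] [[ 9.68197066e-01  2.50188182e-01 -5.60859667e-04]
 [ 2.50188770e-01 -9.68195762e-01  1.59555352e-03]
 [-1.43833318e-04 -1.68513102e-03 -9.99998570e-01]] 0.08545110506291177
```

View pics/top0.png

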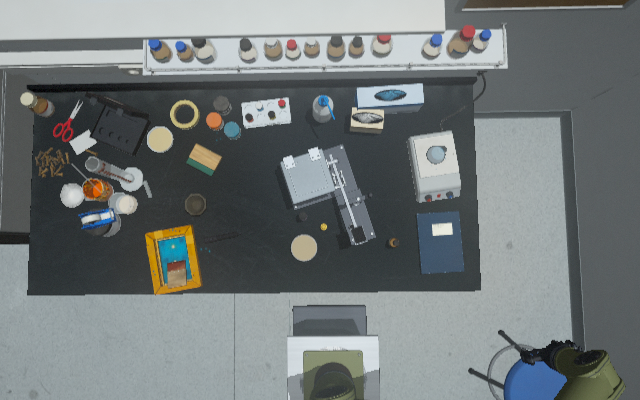

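View pics/side0.png

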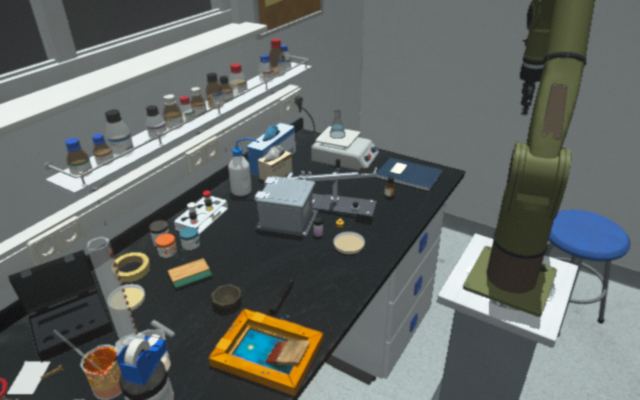

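The top view shows the safe at about px (308,178), with the lever and tongue running down to about (357,240). The arm is clear on the right. I'll zoom into both views.

```bash
python3 - <<'E'
import cv2
a=cv2.imread("pics/top0.png")[135:255,265:405]
cv2.imwrite("pics/c1.png",cv2.resize(a,None,fx=5,fy=5,interpolation=cv2.INTER_CUBIC))
a=cv2.imread("pics/side0.png")[150:260,245:405]
cv2.imwrite("pics/c2.png",cv2.resize(a,None,fx=5,fy=5,interpolation=cv2.INTER_CUBIC))
E
```

```text
(no output)
```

View pics/c1.png

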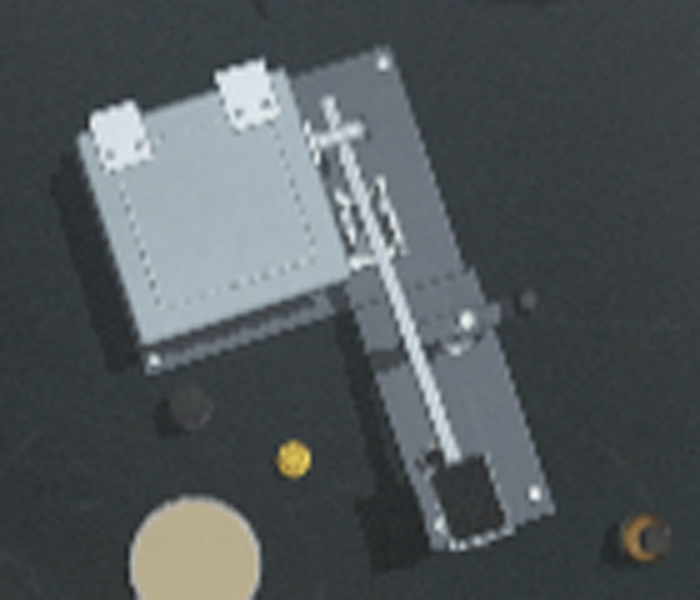

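View pics/c2.png

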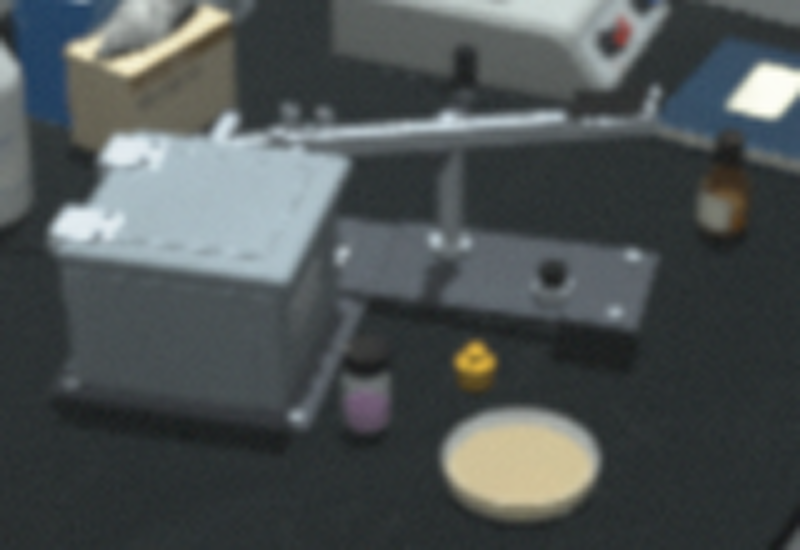

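The crops show the lid corners at c1 px (80,140), (288,72), (348,272) and (147,347), the pad at (468,498), the pin top at (528,298) and the post at (467,319). In c2 the pin is at (465,65) and the pad at about (605,103). Next I fit the safe's pose from these.

```bash
cat > h.py <<'E'
import numpy as np
from rig import env
def ray(n,u,v):
    m=env.camera_model(n);d=m["R"].T@np.array([(u-m["cx"])/m["fx"],(v-m["cy"])/m["fy"],1]);return -m["R"].T@m["t"],d
def onz(n,u,v,z):
    c,d=ray(n,u,v);return c+d*(z-c[2])/d[2]
def c1(x,y,z):return onz("top",265+(x+.5)/5-.5,135+(y+.5)/5-.5,z)
def c2r(x,y):return ray("side",245+(x+.5)/5-.5,150+(y+.5)/5-.5)
def tri(A,B):
    M=[];b=[]
    for c,d in(A,B):
        d=d/np.linalg.norm(d);P=np.eye(3)-np.outer(d,d);M.append(P);b.append(P@c)
    return np.linalg.lstsq(np.vstack(M),np.hstack(b),rcond=None)[0]
E
python3 - <<'E'
from h import *
# local pts: lid corners, pad, post
L=np.array([[.086,.075],[.086,-.075],[-.064,-.075],[-.064,.075],[-.237,-.096],[-.120,-.136]])
px=[(80,140,.111),(288,72,.111),(348,272,.111),(147,347,.111),(468,498,.163),(467,319,.12)]
W=np.array([c1(*p)[:2] for p in px])
a=L-L.mean(0);b=W-W.mean(0)
th=np.arctan2((a[:,0]*b[:,1]-a[:,1]*b[:,0]).sum(),(a*b).sum())
R=np.array([[np.cos(th),-np.sin(th)],[np.sin(th),np.cos(th)]]);t=W.mean(0)-R@L.mean(0)
print("yaw",np.degrees(th),"t",t);print("res mm",((L@R.T+t-W)*1e3).round(1).tolist())
pin=c1(528,298,.143);print("pin",pin,"safe",R.T@(pin[:2]-t))
A=ray("top",265+528.5/5-.5,135+298.5/5-.5);print("tri pin",tri(A,c2r(465,48)))
A=ray("top",265+468.5/5-.5,135+498.5/5-.5);print("tri pad",tri(A,c2r(607,100)))
for q in(0,.25,1.1,1.3):
  print(q,R@[-.12+.04*np.sin(q),-.136-.04*np.cos(q)]+t)
for n,p in(("post",(-.12,-.136)),("pad",(-.237,-.096)),("axle",(-.029,-.096)),("padlow",(-.231,-.096))):print(n,R@p+t)
b=c1(640,535,.076);print("bottle",b);print("axes",R)
E
```

```text
yaw 17.893691239551078 t [0.68634541 0.07601386]
res mm [[3.4, 5.4], [5.6, 3.3], [-1.2, -4.8], [1.0, 3.0], [-6.6, -4.9], [-2.2, -2.0]]
pin [ 0.62727077 -0.12666201  0.143     ] safe [-0.11848962 -0.17472128]
tri pin [ 0.62781037 -0.12655554  0.14174537]
tri pad [ 0.49768469 -0.08297436  0.1616193 ]
0 [ 0.62622634 -0.12834294]
0.25 [ 0.63526174 -0.12411897]
1.1 [ 0.65343492 -0.096591  ]
1.3 [ 0.65390182 -0.08861798]
post [ 0.61393627 -0.09027781]
pad [ 0.49030569 -0.08816114]
axle [ 0.68824437 -0.02425276]
padlow [ 0.49601546 -0.08631763]
bottle [ 0.47208042 -0.20491862  0.076     ]
axes [[ 0.95162824 -0.30725184]
 [ 0.30725184  0.95162824]]
```

The pose fits: pad height 162 mm and pin top 142 mm both match the task, with yaw about 18° and q about 0.04. I'll move to behind the pin with the fingers shut.

apply_moves --pt "1.8 1.9 0 0 0 0.4 0" --pt "1.8 1.9 0 0 0 0.4 0" --pt "1.8 1.9 0 0 0 0.4 0" --pt "1.8 1.9 0 0 0 0.4 0" --pt "1.8 1.9 0 0 0 0.4 0" --pt "1.8 1.9 0 0 0 0.4 0" --pt "1.8 1.9 0 0 0 0.4 0" --pt "1.8 1.9 0 0 0 0.4 0" --grip_force 60

```text
time_s: 0.77
position: [0.3008, -0.4519, 0.231]
tool_rot: [[0.953, 0.304, -0.0], [0.304, -0.953, 0.001], [-0.0, -0.001, -1.0]]
contact_force: [0.1, 0.3, -0.7]
grip_width: -0.0001
finger_force: 0.0
```

apply_moves --pt "1.8 1.9 0 0 0 0 0" --pt "1.8 1.9 0 0 0 0 0" --pt "1.8 1.9 0 0 0 0 0" --pt "1.8 1.9 0 0 0 0 0" --pt "1.8 1.9 0 0 0 0 0" --pt "1.8 1.9 0 0 0 0 0" --pt "1.8 1.9 0 0 0 0 0" --pt "1.8 1.9 0 0 0 0 0"

```text
time_s: 1.43
position: [0.4448, -0.3, 0.231]
tool_rot: [[0.953, 0.304, -0.001], [0.304, -0.953, 0.0], [-0.001, -0.0, -1.0]]
contact_force: [1.0, 0.1, 0.4]
grip_width: 0.0001
finger_force: 0.0
```

apply_moves --pt "1.8 1.9 0 0 0 0 0" --pt "1.8 1.9 0 0 0 0 0" --pt "1.8 1.9 0 0 0 0 0" --pt "1.8 1.9 0 0 0 0 0" --pt "1.8 1.9 0 0 0 0 0" --pt "1.8 1.9 0 0 0 0 0" --pt "0 0 0 0 0 0 0" --pt "0 0 0 0 0 0 0"

```text
time_s: 2.1
position: [0.5531, -0.1852, 0.2308]
tool_rot: [[0.952, 0.307, -0.0], [0.307, -0.952, 0.001], [-0.0, -0.001, -1.0]]
contact_force: [-0.5, -0.3, 0.4]
grip_width: -0.0001
finger_force: 0.0
```

apply_moves --pt "1.5 1.6 0 0 0 0 0" --pt "1.5 1.6 0 0 0 0 0" --pt "1.4 1.5 0 0 0 0 0" --pt "0 0 -3 0 0 0 0" --pt "0 0 -3 0 0 0 0" --pt "0 0 -2.6 0 0 0 0" --pt "0 0 -2 0 0 0 0" --pt "0 0 0 0 0 0 0"

```text
time_s: 2.77
position: [0.5919, -0.1414, 0.121]
tool_rot: [[0.953, 0.302, -0.01], [0.302, -0.953, 0.0], [-0.009, -0.003, -1.0]]
contact_force: [-1.3, 0.4, -0.2]
grip_width: -0.0003
finger_force: 0.0
```

```bash
python3 - <<'E'
from rig import env
import cv2
a=env.snapshot("top")[135:255,265:405];b=env.snapshot("side")[130:250,265:405]
cv2.imwrite("pics/d1.png",cv2.resize(cv2.hconcat([a,b]),None,fx=2.8,fy=2.8,interpolation=cv2.INTER_CUBIC))
E
```

```text
(no output)
```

View pics/d1.png

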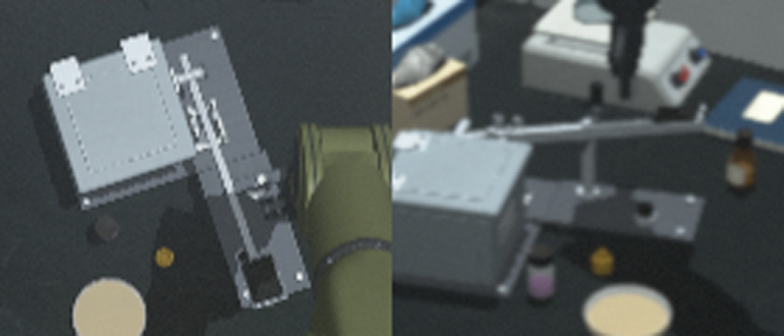

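The fingertip is just behind the pin, so I push along the pin's arc.

apply_moves --pt "0.36 0.18 0.3 0 0 0 0" --pt "0.36 0.18 0 0 0 0 0" --pt "0.36 0.18 0 0 0 0 0" --pt "0.36 0.18 0 0 0 0 0" --pt "0.36 0.18 0 0 0 0 0" --pt "0.36 0.18 0 0 0 0 0" --pt "0.36 0.18 0 0 0 0 0" --pt "0.36 0.18 0 0 0 0 0"

```text
time_s: 3.53
position: [0.6254, -0.1256, 0.1283]
tool_rot: [[0.953, 0.304, -0.0], [0.304, -0.953, -0.0], [-0.0, 0.0, -1.0]]
contact_force: [-0.4, -0.3, 0.1]
grip_width: -0.0
finger_force: 0.4
```

apply_moves --pt "0.3 0.25 0 0 0 0 0" --pt "0.3 0.25 0 0 0 0 0" --pt "0.3 0.25 0 0 0 0 0" --pt "0.3 0.25 0 0 0 0 0" --pt "0.3 0.25 0 0 0 0 0" --pt "0.3 0.25 0 0 0 0 0" --pt "0.3 0.25 0 0 0 0 0" --pt "0 0 0 0 0 0 0"

```text
time_s: 4.2
position: [0.6422, -0.1061, 0.1273]
tool_rot: [[0.952, 0.305, -0.009], [0.305, -0.952, 0.002], [-0.008, -0.005, -1.0]]
contact_force: [-8.3, 0.1, 3.2]
grip_width: 0.0001
finger_force: 3.3
```

```bash
python3 - <<'E'
from h import *
import cv2
a=env.snapshot("top")[135:255,265:405];b=env.snapshot("side")[130:250,265:405]
cv2.imwrite("pics/d2.png",cv2.resize(cv2.hconcat([a,b]),None,fx=2.8,fy=2.8,interpolation=cv2.INTER_CUBIC))
s=env.sense();print(s["position"],s["contact_force"])
R=np.array([[.9516,-.3073],[.3073,.9516]]);print(R.T@(s["position"][:2]-[.6863,.0760]))
E
```

```text
[ 0.64316595 -0.10725179  0.12742731] [-3.70810516  0.04636077  0.06908991]
[-0.09735964 -0.16112731]
```

View pics/d2.png

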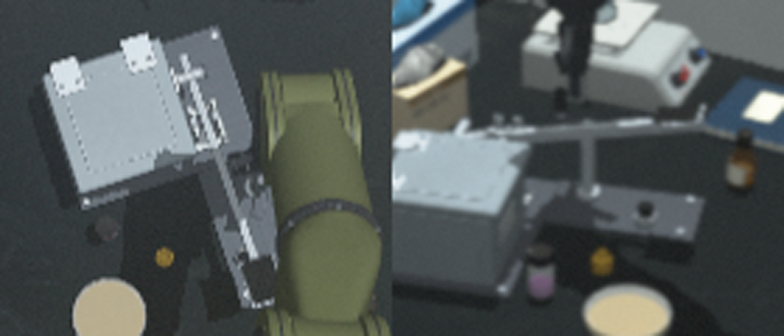

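The roughly 4–8 N of contact with the finger at x = -97 mm means the pin is at its hard stop. I'll back off, rise and go above the pad, then check.

apply_moves --pt "-0.7 -0.3 0 0 0 0 0" --pt "-0.7 -0.3 0 0 0 0 0" --pt "0 0 2 0 0 0 0" --pt "0 0 3 0 0 0 0" --pt "0 0 3 0 0 0 0" --pt "0 0 1.5 0 0 0 0" --pt "-1.5 0.3 0 0 0 0 0" --pt "-1.5 0.3 0 0 0 0 0"

```text
time_s: 4.97
position: [0.6036, -0.109, 0.2251]
tool_rot: [[0.953, 0.303, 0.006], [0.303, -0.953, -0.001], [0.005, 0.003, -1.0]]
contact_force: [-1.3, -0.0, 0.0]
grip_width: -0.0002
finger_force: 0.0
```

apply_moves --pt "-2 0.5 0 0 0 0 0" --pt "-2 0.5 0 0 0 0 0" --pt "-2 0.5 0 0 0 0 0" --pt "-2 0.5 0 0 0 0 0" --pt "-1.5 0.3 0 0 0 0 0" --pt "-0.6 0.2 0 0 0 0 0" --pt "0 0 0 0 0 0 0" --pt "0 0 0 0 0 0 0"

```text
time_s: 5.63
position: [0.5023, -0.0835, 0.2238]
tool_rot: [[0.953, 0.304, 0.002], [0.304, -0.953, -0.0], [0.002, 0.001, -1.0]]
contact_force: [0.9, 0.2, -0.3]
grip_width: 0.0
finger_force: 0.0
```

```bash
python3 - <<'E'
from h import *
import cv2
a=env.snapshot("top")[135:255,265:405];b=env.snapshot("side")[130:250,265:405]
cv2.imwrite("pics/d3.png",cv2.resize(cv2.hconcat([a,b]),None,fx=2.8,fy=2.8,interpolation=cv2.INTER_CUBIC))
s=env.sense();print(s["position"],s["contact_force"])
E
```

```text
[ 0.5027017  -0.08358596  0.22352525] [ 0.78184606 -0.13953739 -0.88157484]
```

View pics/d3.png

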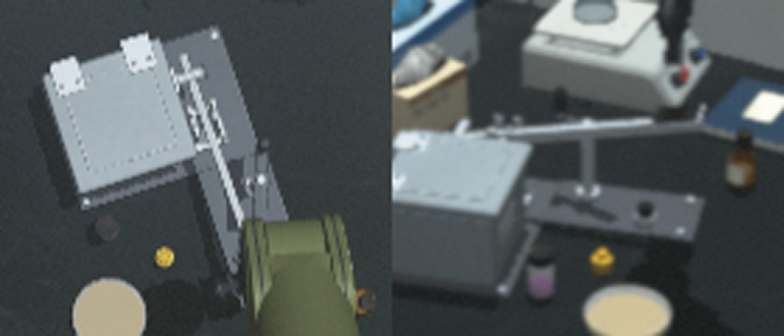

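The stop now lies along the lever: pin at (262,146), post at (257,180), about 1.5 rad, and the lid is still shut. I'll lower onto the pad.

apply_moves --pt "-0.5 -0.1 -2 0 0 0 0" --pt "0 0 -2 0 0 0 0" --pt "0 0 -1 0 0 0 0" --pt "0 0 -0.6 0 0 0 0" --pt "0 0 -0.5 0 0 0 0" --pt "0 0 -0.5 0 0 0 0" --pt "0 0 -0.5 0 0 0 0" --pt "0 0 0 0 0 0 0"

```text
time_s: 6.4
position: [0.496, -0.0845, 0.152]
tool_rot: [[0.953, 0.304, -0.0], [0.304, -0.953, -0.0], [-0.0, 0.0, -1.0]]
contact_force: [-1.3, -0.9, 4.2]
grip_width: -0.0001
finger_force: 1.8
```

Contact at 4 N with the lever sinking, so I keep pressing along the arc.

apply_moves --pt "-0.1 0 -0.6 0 0 0 0" --pt "-0.1 0 -0.6 0 0 0 0" --pt "-0.1 -0.1 -0.6 0 0 0 0" --pt "-0.1 0 -0.6 0 0 0 0" --pt "-0.1 0 -0.6 0 0 0 0" --pt "-0.1 -0.1 -0.6 0 0 0 0" --pt "0 0 -0.6 0 0 0 0" --pt "0 0 -0.6 0 0 0 0"

```text
time_s: 7.07
position: [0.4899, -0.0863, 0.1037]
tool_rot: [[0.953, 0.304, -0.0], [0.304, -0.953, -0.0], [-0.001, 0.0, -1.0]]
contact_force: [-2.2, -1.1, 5.1]
grip_width: -0.0
finger_force: 2.7
```

apply_moves --pt "0 0 -0.6 0 0 0 0" --pt "0 0 -0.6 0 0 0 0" --pt "0.1 0 -0.6 0 0 0 0" --pt "0.1 0.1 -0.6 0 0 0 0" --pt "0.1 0 -0.6 0 0 0 0" --pt "0.1 0 -0.5 0 0 0 0" --pt "0.1 0.1 -0.5 0 0 0 0" --pt "0 0 0 0 0 0 0"

```text
time_s: 7.73
position: [0.493, -0.0848, 0.0631]
tool_rot: [[0.953, 0.303, -0.005], [0.303, -0.953, -0.001], [-0.005, -0.001, -1.0]]
contact_force: [-4.1, -2.3, 5.7]
grip_width: -0.0001
finger_force: 3.4
```

apply_moves --pt "0 0 -0.4 0 0 0 0" --pt "0 0 -0.4 0 0 0 0" --pt "0 0 -0.3 0 0 0 0" --pt "0 0 -0.3 0 0 0 0" --pt "0 0 -0.2 0 0 0 0" --pt "0 0 -0.2 0 0 0 0" --pt "0 0 0 0 0 0 0" --pt "0 0 0 0 0 0 0"

```text
time_s: 8.4
position: [0.4959, -0.0844, 0.0486]
tool_rot: [[0.953, 0.304, 0.003], [0.304, -0.953, -0.001], [0.003, 0.002, -1.0]]
contact_force: [-6.0, 0.1, 33.6]
grip_width: 0.0003
finger_force: 16.3
```

```bash
python3 - <<'E'
from h import *
import cv2
b=env.snapshot("side")[130:250,265:405]
cv2.imwrite("pics/d4.png",cv2.resize(b,None,fx=4.5,fy=4.5,interpolation=cv2.INTER_CUBIC))
s=env.sense();print(s["position"],s["contact_force"])
E
```

```text
[ 0.49591485 -0.08442487  0.04856273] [-5.00618858 -1.0303167  32.89086299]
```

View pics/d4.png

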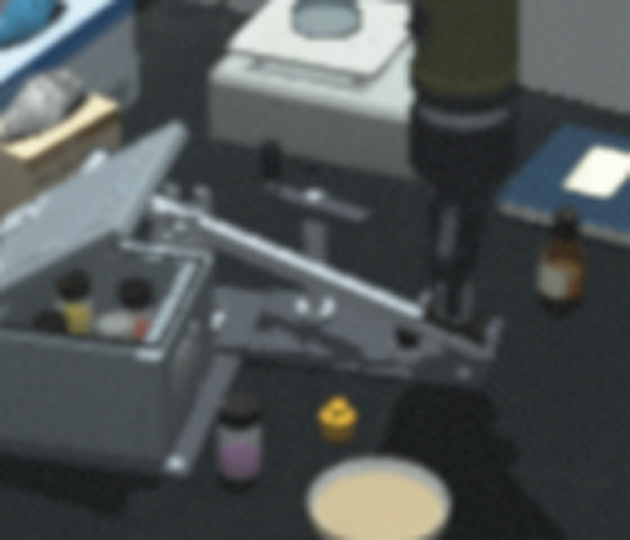

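The lid is up, the bar is on its buffer and the axle is in the saddle. The 33 N is more than needed, so I'll ease off slightly and let it settle.

apply_moves --pt "0 0 0.1 0 0 0 0" --pt "0 0 0 0 0 0 0" --pt "0 0 0 0 0 0 0" --pt "0 0 0 0 0 0 0" --pt "0 0 0 0 0 0 0" --pt "0 0 0 0 0 0 0" --pt "0 0 0 0 0 0 0" --pt "0 0 0 0 0 0 0"

```text
time_s: 9.12
position: [0.4958, -0.0844, 0.0489]
tool_rot: [[0.953, 0.304, 0.002], [0.304, -0.953, -0.001], [0.002, 0.001, -1.0]]
contact_force: [-5.1, -0.5, 25.6]
grip_width: -0.0002
finger_force: 12.6
```

```bash
python3 -c "
from rig import env
s=env.sense();print(s['position'],s['contact_force'],env.sign_off())"
```

```text
the job is handed in; nothing more can be done
[ 0.49583568 -0.08442787  0.04889607] [-5.1203989  -0.51392139 25.59101834] None
```

I handed the job in at about 9 s of the 45 s limit: the stop is swung clear (about 1.5 rad by eye from the top view), and the fingers hold the lever down on its buffer with about 26 N and the lid up; no verdict came back.

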